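Shut and screw down the gas-detector test chamber

ROBOT

A 6-joint arm with a two-finger parallel gripper is mounted at the origin on the work surface. World frame = base frame: x ahead of the robot, y to its left, z up, the work surface at z = 0. Lengths are in m, angles in degrees, forces in N, time in s.
With the tool pointing down it reaches from about 0.325 to 0.775 m from the base axis. Payload 9.3 kg.
Tool frame: the origin (TCP) lies at the very end of the fingers, on their centre line; the grasp point (between the pads) lies 19 mm behind it; z points along the fingers, x is the direction in which the jaws open and shut, and the axes are right-handed (so a half turn about z gives the same grasp; the last joint's range is limited). The gripper opens to 85 mm and grips with 20 to 120 N. Pads are 22 mm wide; open, the fingers measure 114 mm over their backs; the gripper's body (76 mm by 85 mm) begins 54 mm behind the grasp point. The pads swing forward as they close: fully open they stand 13 mm farther back than shut.
Start: joints at [-77.556, 14.817, 1.232, 76.415, 0, 81.257], TCP at [0.199, -0.513, 0.231] pointing down, gripper open.
Joint ranges: [-174.27, 174.27], [-52.1, 104.24], [-59.71, 78.15], [-110.17, 111.67], [-87.03, 83.33], [-180, 180]. Speed limits (degrees/s): [127.2, 127.2, 159.86, 180, 180, 180].

INTERFACE

Orientations are given as a 3x3 rotation matrix whose columns are the frame's x, y, z axes.
In Python, from workcell import env gives the robot as it stands.
- The arm moves only by the tool move_arm, never from a script. Its argument "increments" is one flat list of numbers, 7 for each row, row after row: the opening, from 0 (shut) to 1 (fully open), then the shift along the tool's x, y, z scaled (see below), then the turn, a rotation vector about the tool's x, y, z scaled (see below). A call has 1 to 10 rows; each row shifts and turns the commanded pose from where the row before left it, along the tool's axes as they then stand; what a row does not reach is not made up. The controller multiplies each number of a shift by 0.03 m and each number of a turn by 6 degrees. A row lasts 1/8 s, in which the tool goes at most 62.5 mm and 10.7 degrees, less where a joint would pass 70% of its speed; a pose out of reach is approached as far as the arm can. A call with a number of a shift or a turn outside -1 to 1 is refused whole. A call with a gripper value outside its range is refused whole. The fingers move at their own pace and stop on an object; the grip force is fixed at half the most. Time passes only in rows, so rows that do not move let the fingers close. It gives the time, the measured TCP pose, the force and the opening at its end, in the units of the state.
- env.read_state(): the state, without advancing time (a new reading comes with each control period).
- env.grab_frame(name): name is "scene" or "top"; returns the picture (384x512x3 uint8, red, green, blue); there is no depth.
- env.camera_model(name): a dict with "mtx" (3x3 intrinsics, pixels), "R" (3x3) and "t" (3): a world point X has camera coordinates R X + t. Camera axes: x right, y down, z forward; pixel columns grow to the right and rows downward; lengths in m; the calibration is good to about 2 mm. A picture is of the moment at which its call begins. camera_model takes no time and is no camera call.
- env.job_done(): hands the job in, once; it reports no verdict.
The state is a dict: "clock": time; "joint_positions": joint angles; "qvel": joint speeds; "joint_efforts": joint torques, N m; "tool_pos": TCP position; "eef_rot": TCP orientation; "ft_force": force on the tool from outside, world axes, zero at the start; "ft_torque": the same for the moment, N m; "finger_gap": opening from 0.0 (shut) to 1.0 (fully open).
Only numpy, scipy, OpenCV 4.12 (cv2) and the standard library are available. Lean on these libraries where they do the work, as an engineer would, in place of code of your own. Each camera call takes 0.05 s, during which the arm holds its last target.

TASK

Shut the lid of the test chamber gently, without slamming it, then screw its black hand nut clockwise, re-gripping as needed, until the seal bites and the nut is snug, at about 0.55 newton metres, well short of 1, because overtightening ruins the seal. Leave it tight, let go, and do not shift the meters or the gas cylinder standing beside it.

Things in the scene. Friction and masses are not known exactly. Their poses are not given: they have to be found in the camera images.
- chamber: Open-topped grey box, 160 mm (its x) by 150 mm (its y) by 85 mm high, fixed to the bench; origin at the centre of its underside. Its front (local -x) faces the robot; it stands turned by some yaw. Two detectors lie inside, to be left alone.
- lid_hinge (a point): Middle of the lid's hinge line, on the far (local +x) top edge of the chamber, 85 mm above the bench and 80 mm behind the chamber's centre; the hinge line runs along the chamber's y.
- lid (a joint): Opening angle of the aluminium lid with its clear window, rad: 0 shut, grows as it lifts; starts at 0.5 to 1.0. A stiff hinge: the lid stays where left; closing takes 3 to 6 N at the tab. Plate 8 mm thick, 150 wide, 162 from hinge to front edge, then a tab 50 wide sticking out 32 further. Shut, its underside lies on the box's rim, its top 93 mm above the bench.
- lid_tab (a point): Middle of the top face of the lid's front tab, a good place to push the lid shut: 178 mm from the hinge line along the lid and 8 mm off the lid's underside plane (which contains the hinge line). It swings with the lid; x points along the lid to the hinge, z out of its top face.
- nut_center (a point): Centre (on its axis, half-way up) of the black knurled round hand nut, 52 mm across, 40 high, captive on the lid's middle line 100 mm from the hinge. Lid shut: centre 117 mm above the bench, 24 over the lid's top. Tightens clockwise from above; its height hardly changes. Runs freely at 0.08 N m for an unknown turn of 0.8 to 2 rad until the seal bites. x axis: white mark; z: its axis.
- seal_ring (a point): Centre of the rubber ring (48 mm across, 4 high) under the nut, 2 mm over the lid's top (and the tab's) until the seal bites. From then the torque climbs from 0.2 N m by 1.6 N m per rad of turn, and the ring is squeezed 2 mm per rad. Snug: 0.3 to 1.2 mm, 0.45 to 1.1 N m while turning; at a standstill friction makes readings up to 0.4 lower. Let go, it eases back to 0.25 mm.
- meter_dark_center (a point): Bystander: centre of a black hand-held gas meter lying on the bench, 115 x 66 x 34 mm.
- meter_pale_center (a point): Bystander: centre of a pale hand-held gas meter lying on the bench, 115 x 66 x 34 mm.
- cylinder_center (a point): Bystander: centre of a bare aluminium gas cylinder standing on the bench, 72 mm across, 195 mm high to the top of its neck.

How it is judged:
By the outcome, as a careful person would: the job done as asked, in the order asked, and still so for the second after the job is handed in, with the robot touching nothing.
It also fails if it takes over 67 s, if anything falls off the work surface, if the arm or the gripper's body presses on something with over 40 N, if the wrist force passes 120 N, or if a joint passes its speed limit or range.

## Working session

There is one attempt and no reset: what is moved stays moved. The work goes in short steps, Python scripts to look and compute and a tool call to move; the robot and the scene stay as the last step left them, time stands still between calls to the robot, and variables do not carry over. Pictures are saved under pics/ and viewed, and the job is handed in when it is done.

Besides the shell and the picture viewer there is one more tool, called after "Emit:" by a JSON object that holds its "name" and its "arguments", one argument or row to a line. move_arm: Moves the arm, as the interface text tells. Its arguments: {"type":"object","properties":{"increments":{"type":"array"}},"required":["increments"]}

```bash
mkdir -p pics; ls; python3 - <<'E'
from workcell import env
import cv2
for n in("scene","top"):
    f=env.grab_frame(n); cv2.imwrite(f"pics/{n}0.png",cv2.resize(f[:,:,::-1],(768,576),interpolation=cv2.INTER_CUBIC)); cv2.imwrite(f"pics/{n}0_raw.png",f[:,:,::-1])
    print(n,env.camera_model(n))
print(env.read_state())
E
```

```text
pics
scene {'mtx': array([[465.13745599,   0.        , 256.99475211],
       [  0.        , 465.13745599, 196.07986654],
       [  0.        ,   0.        ,   1.        ]]), 'R': array([[-0.37717801,  0.9261058 ,  0.00805025],
       [ 0.68220257,  0.28370053, -0.67387956],
       [-0.62636763, -0.24868065, -0.73879736]]), 't': array([ 0.21535462, -0.36196129,  1.67831035])}
top {'mtx': array([[445.74791603,   0.        , 252.23396918],
       [  0.        , 445.74791603, 195.7765471 ],
       [  0.        ,   0.        ,   1.        ]]), 'R': array([[ 0.02908588, -0.99914911,  0.02924147],
       [-0.98610952, -0.03346763, -0.16268967],
       [ 0.16352989, -0.02410332, -0.98624389]]), 't': array([-4.77410356e-04,  6.13098013e-01,  1.05311609e+00])}
{'clock': 0.1, 'joint_positions': array([-7.75548014e+01,  1.48478542e+01,  1.19447975e+00,  7.64160295e+01,
       -1.63040399e-03,  8.12565361e+01]), 'qvel': array([ 0.02480331, -0.07456766,  0.14909684,  0.06447104, -0.01769106,
        0.02803089]), 'joint_efforts': array([ 6.26567082e-03, -5.56690335e+01,  3.45072591e+01,  1.15013201e-02,
       -1.36138779e-04, -1.35970350e-06]), 'tool_pos': array([ 0.19872373, -0.51257395,  0.23072617]), 'eef_rot': array([[ 3.61439920e-01, -9.32395357e-01, -2.88835023e-04],
       [-9.32394627e-01, -3.61440001e-01,  1.17673083e-03],
       [-1.20157489e-03, -1.56009273e-04, -9.99999266e-01]]), 'ft_force': array([-0.24328516, -0.75515839, -0.05787873]), 'ft_torque': array([ 0.00112673,  0.01340035, -0.0027784 ]), 'finger_gap': 1.0012360895580301}
```

View pics/scene0.png

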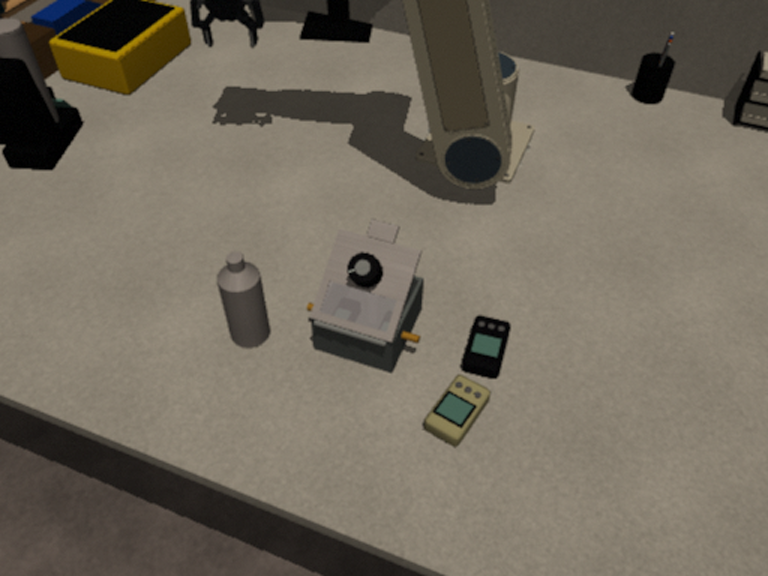

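View pics/top0.png

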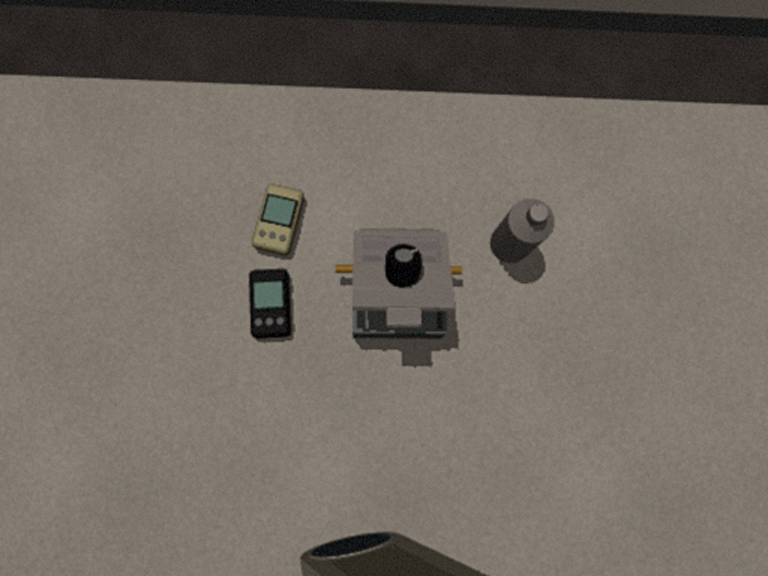

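The scene picture shows the lid open, with the cylinder left and the meters right. In the top picture (768 px wide) the chamber is at about (400,285), the nut at (404,265), the cylinder at (520,230), and the meters at (278,220) and (270,303). I'll zoom in for corners.

```bash
python3 - <<'E'
import cv2
a=cv2.imread('pics/top0_raw.png')[140:255,215:320]; cv2.imwrite('pics/topc.png',cv2.resize(cv2.convertScaleAbs(a,alpha=1.5),None,fx=5,fy=5,interpolation=cv2.INTER_CUBIC))
a=cv2.imread('pics/scene0_raw.png')[140:255,195:295]; cv2.imwrite('pics/scenec.png',cv2.resize(cv2.convertScaleAbs(a,alpha=1.5),None,fx=5,fy=5,interpolation=cv2.INTER_CUBIC))
E
```

```text
(no output)
```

View pics/topc.png

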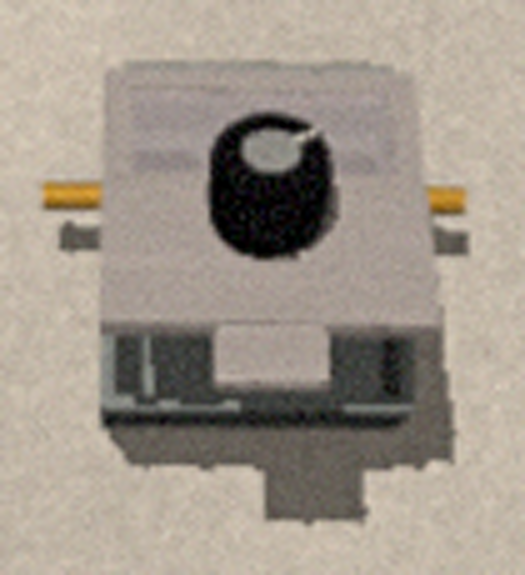

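View pics/scenec.png

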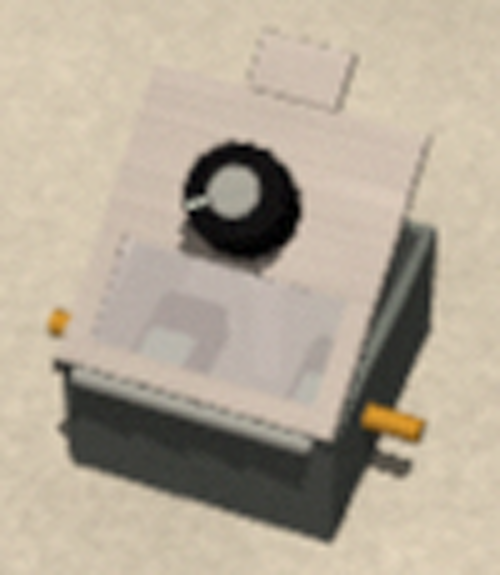

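```bash
cat > h.py <<'E'
import numpy as np, cv2
from workcell import env
C={n:env.camera_model(n) for n in("scene","top")}
def P(n): c=C[n]; return c['mtx']@np.hstack([c['R'],c['t'][:,None]])
def tri(a,b): # a scene px, b top px
    X=cv2.triangulatePoints(P("scene"),P("top"),np.array(a,float).reshape(2,1),np.array(b,float).reshape(2,1))[:,0]; X=X[:3]/X[3]
    e=[np.linalg.norm(proj(n,X)-q) for n,q in(("scene",a),("top",b))]; return X,e
def proj(n,X): p=P(n)@np.append(X,1); return p[:2]/p[2]
def ray(n,px,z):
    c=C[n]; d=c['R'].T@np.linalg.inv(c['mtx'])@np.array([*px,1]); o=-c['R'].T@c['t']; return o+d*(z-o[2])/d[2]
E
python3 - <<'E'
from h import *
sc=lambda p:(p[0]/5+195-.4,p[1]/5+140-.4); tp=lambda p:(p[0]/5+215-.4,p[1]/5+140-.4)
for n,a,b in [("hinge+y",(330,438),(107,70)),("hinge-y",(58,362),(412,68)),("front+y",(432,135),(100,328)),("front-y",(152,68),(438,330)),("tab+y",(355,52),(217,385)),("tab-y",(262,30),(328,382)),("nuttop",(234,192),(271,151))]:
    X,e=tri(sc(a),tp(b)); print(n,X.round(4),np.round(e,1))
for n,z,pts in [("cyl",.195,[(359,142)]),("pale",.034,[(185,147)]),("dark",.034,[(180,202)])]:
    print(n,[ray("top",p,z).round(3) for p in pts])
# box front bottom corners
for p in[(104,424),(408,424)]: print("front bottom",ray("top",tp(p),0).round(4))
for p in[(72,462),(332,541)]: print("back bottom scene",ray("scene",sc(p),0).round(4))
E
```

```text
hinge+y [0.7075 0.0632 0.0916] [0.5 0.5]
hinge-y [ 0.714  -0.0841  0.0905] [0.7 0.8]
front+y [0.5693 0.0615 0.176 ] [0.7 0.9]
front-y [ 0.5746 -0.0893  0.1727] [0.3 0.4]
tab+y [0.5441 0.0099 0.1934] [0.5 0.6]
tab-y [ 0.5473 -0.0389  0.194 ] [0.1 0.1]
nuttop [ 0.6498 -0.0117  0.1817] [0.4 0.5]
cyl [array([ 0.717, -0.21 ,  0.195])]
pale [array([0.736, 0.193, 0.034])]
dark [array([0.594, 0.198, 0.034])]
front bottom [0.5455 0.0585 0.    ]
front bottom [ 0.5505 -0.0975  0.    ]
back bottom scene [ 0.7078 -0.0842  0.    ]
back bottom scene [0.7027 0.065  0.    ]
```

Emit:
{"name": "move_arm", "arguments": {
  "increments": [0,-0.62,-0.95,0,0,0,0,0,-0.62,-0.95,0,0,0,0,0,-0.62,-0.95,0,0,0,0,0,-0.62,-0.95,0,0,0,0,0,-0.62,-0.95,0,0,0,0,0,-0.62,-0.95,0,0,0,0,0,-0.62,-0.95,0,0,0,0,0,-0.62,-0.95,0,0,0,0,0,-0.62,-0.95,0,0,0,0]
}}

```text
clock: 1.23
tool_pos: [0.3779, -0.263, 0.2311]
eef_rot: [[0.361, -0.932, -0.0], [-0.932, -0.361, 0.0], [-0.0, 0.0, -1.0]]
ft_force: [0.0, -0.5, 0.9]
finger_gap: 0.004
```

Emit:
{"name": "move_arm", "arguments": {
  "increments": [0,-0.62,-0.95,0,0,0,0,0,-0.62,-0.95,0,0,0,0,0,-0.62,-0.95,0,0,0,0,0,-0.62,-0.95,0,0,0,0,0,-0.62,-0.95,0,0,0,0,0,-0.62,-0.95,0,0,0,0,0,-0.62,-0.95,0,0,0,0,0,-0.62,-0.95,0,0,0,0,0,-0.62,-0.95,0,0,0,0]
}}

```text
clock: 2.35
tool_pos: [0.5565, -0.0142, 0.231]
eef_rot: [[0.361, -0.932, -0.001], [-0.932, -0.361, 0.0], [-0.0, 0.001, -1.0]]
ft_force: [1.0, -0.6, -0.3]
finger_gap: -0.001
```

Emit:
{"name": "move_arm", "arguments": {
  "increments": [0,0,0,0,0,0,-1,0,0,0,0,0,0,-1,0,0,0,0,0,0,-1,0,0,0,0,0,0,-1,0,0,0,0,0,0,-1,0,0,0,0,0,0,-1,0,0,0,0,0,0,-1,0,0,0,0,0,0,-1,0,0,0,0,0,0,-1]
}}

```text
clock: 3.48
tool_pos: [0.5559, -0.0152, 0.2309]
eef_rot: [[0.968, -0.252, -0.001], [-0.252, -0.968, 0.0], [-0.001, 0.0, -1.0]]
ft_force: [0.1, 0.0, -0.7]
finger_gap: -0.003
```

Emit:
{"name": "move_arm", "arguments": {
  "increments": [0,0,0,0,0,0,-1,0,0,0,0,0,0,-1,0,0,0,0,0,0,-1,0,0,0,0,0,0,-1,0,0,0,0,0,0,-1,0,0,0,0,0,0,-1,0,0,0,0,0,0,-1,0,0,0,0,0,0,-1,0,0,0,0,0,0,-1,0,0,0,0,0,0,-1]
}}

```text
clock: 4.72
tool_pos: [0.5559, -0.0152, 0.2309]
eef_rot: [[0.702, 0.712, -0.001], [0.712, -0.702, 0.0], [-0.0, -0.001, -1.0]]
ft_force: [-0.0, 0.8, 0.5]
finger_gap: 0.003
```

Emit:
{"name": "move_arm", "arguments": {
  "increments": [0,0,0,0.1,0,0,-1,0,0,0,0.2,0,0,-1,0,0,0,0.2,0,0,-1,0,0,0,0.2,0,0,-1,0,0,0,0.2,0,0,-1,0,0,0,0.2,0,0,-1,0,0,0,0.1,0,0,-1,0,0,0,0,0,0,-0.7,0,0,0,0,0,0,0]
}}

```text
clock: 5.85
tool_pos: [0.556, -0.0152, 0.195]
eef_rot: [[-0.024, 1.0, -0.001], [1.0, 0.024, 0.0], [0.0, -0.001, -1.0]]
ft_force: [0.4, -0.4, -0.2]
finger_gap: -0.004
```

```bash
python3 - <<'E'
from h import *
for n in("scene","top"):
    f=env.grab_frame(n); cv2.imwrite(f"pics/{n}1.png",cv2.resize(f[110:280,150:350,::-1],None,fx=3,fy=3,interpolation=cv2.INTER_CUBIC))
s=env.read_state(); print(s['joint_positions'],s['ft_force'])
E
```

```text
[-1.02150832e+01  1.61593787e+01 -2.19131973e+00  7.16726333e+01
 -2.75501826e-03 -1.15022716e+01] [ 1.04287496 -0.46943505 -0.30462   ]
```

View pics/scene1.png

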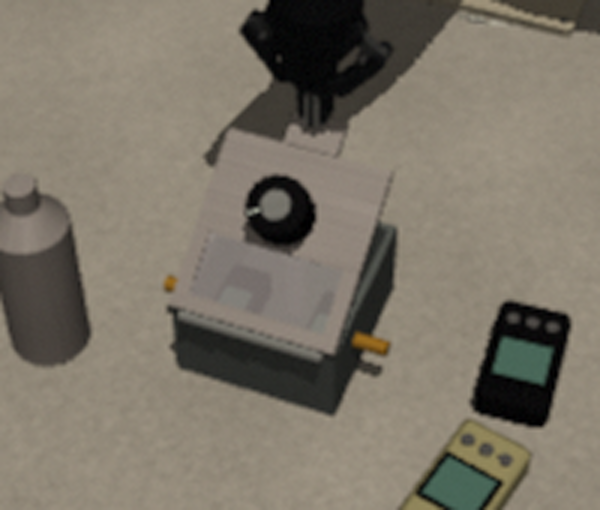

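The fingers hang right over the tab at crop pixel (315,130). Pressing down along the tab's arc.

Emit:
{"name": "move_arm", "arguments": {
  "increments": [0,0,0,0.1,0,0,0,0,0,0,0.1,0,0,0,0,0,0,0.1,0,0,0,0,0,-0.04,0.1,0,0,0,0,0,-0.04,0.1,0,0,0,0,0,-0.05,0.1,0,0,0,0,0,-0.05,0.1,0,0,0,0,0,-0.05,0.1,0,0,0,0,0,-0.05,0.1,0,0,0,0,0,-0.05,0.1,0,0,0]
}}

```text
clock: 7.2
tool_pos: [0.5461, -0.0155, 0.1651]
eef_rot: [[-0.024, 1.0, -0.0], [1.0, 0.024, 0.0], [0.0, -0.0, -1.0]]
ft_force: [-0.5, 0.5, 1.7]
finger_gap: 0.001
```

Emit:
{"name": "move_arm", "arguments": {
  "increments": [0,0,-0.05,0.1,0,0,0,0,0,-0.05,0.1,0,0,0,0,0,-0.05,0.1,0,0,0,0,0,-0.05,0.1,0,0,0,0,0,-0.05,0.1,0,0,0,0,0,-0.04,0.1,0,0,0,0,0,-0.04,0.1,0,0,0,0,0,-0.04,0.1,0,0,0,0,0,-0.04,0.1,0,0,0,0,0,-0.03,0.1,0,0,0]
}}

```text
clock: 8.45
tool_pos: [0.5329, -0.0158, 0.1351]
eef_rot: [[-0.024, 1.0, -0.0], [1.0, 0.024, 0.0], [0.0, -0.0, -1.0]]
ft_force: [0.9, -0.4, 0.7]
finger_gap: -0.001
```

```bash
python3 - <<'E'
from h import *
for n in("scene","top"):
    f=env.grab_frame(n); cv2.imwrite(f"pics/{n}2.png",cv2.resize(f[110:280,150:350,::-1],None,fx=3,fy=3,interpolation=cv2.INTER_CUBIC))
E
```

```text
(no output)
```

View pics/scene2.png

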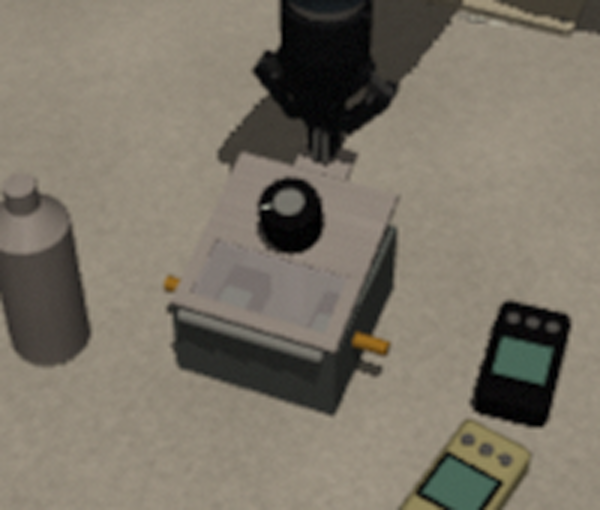

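View pics/top2.png

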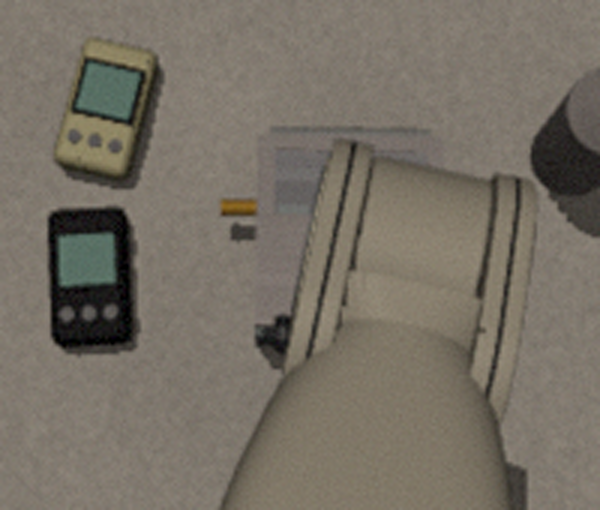

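The scene view shows the lid has come down with the fingers on its tab (320,155), so I continue.

Emit:
{"name": "move_arm", "arguments": {
  "increments": [0,0,-0.02,0.1,0,0,0,0,0,-0.02,0.1,0,0,0,0,0,-0.02,0.1,0,0,0,0,0,-0.02,0.1,0,0,0,0,0,-0.02,0.1,0,0,0,0,0,-0.02,0.1,0,0,0,0,0,0,0.1,0,0,0,0,0,0,0.1,0,0,0,0,0,0,0.1,0,0,0]
}}

```text
clock: 9.68
tool_pos: [0.5294, -0.0159, 0.1081]
eef_rot: [[-0.024, 1.0, -0.0], [1.0, 0.024, 0.0], [0.0, -0.0, -1.0]]
ft_force: [0.4, -0.4, 0.8]
finger_gap: 0.0
```

Emit:
{"name": "move_arm", "arguments": {
  "increments": [0,0,0,0.05,0,0,0,0,0,0,0.05,0,0,0,0,0,0,0.05,0,0,0,0,0,0,0.05,0,0,0,0,0,0,0.05,0,0,0,0,0,0,0.05,0,0,0,0,0,0,0.05,0,0,0]
}}

```text
clock: 10.55
tool_pos: [0.5294, -0.0159, 0.0977]
eef_rot: [[-0.024, 1.0, 0.0], [1.0, 0.024, -0.0], [-0.0, 0.0, -1.0]]
ft_force: [-1.0, 0.3, -0.2]
finger_gap: -0.003
```

Emit:
{"name": "move_arm", "arguments": {
  "increments": [0,0,0,0.05,0,0,0,0,0,0,0.05,0,0,0]
}}

```text
clock: 10.8
tool_pos: [0.5294, -0.0159, 0.0947]
eef_rot: [[-0.024, 1.0, -0.0], [1.0, 0.024, -0.0], [-0.0, -0.0, -1.0]]
ft_force: [0.3, 0.2, -0.5]
finger_gap: 0.001
```

```bash
python3 - <<'E'
from h import *
for n in("scene",):
    f=env.grab_frame(n); cv2.imwrite(f"pics/{n}3.png",cv2.resize(f[140:260,190:300,::-1],None,fx=5,fy=5,interpolation=cv2.INTER_CUBIC))
s=env.read_state(); print(s['joint_efforts'],s['ft_force'],s['ft_torque'])
for X in [(.528,-.017,.093)]: print(proj("scene",np.array(X)))
E
```

```text
[ 6.02542679e-02 -5.54179037e+01  3.07219577e+01  1.26008433e-01
  1.98244042e-02  7.48643270e-04] [-0.08665981  0.05778254 -0.00423598] [ 0.01498591 -0.05533828 -0.0308977 ]
[257.43320772 170.97541279]
```

View pics/scene3.png

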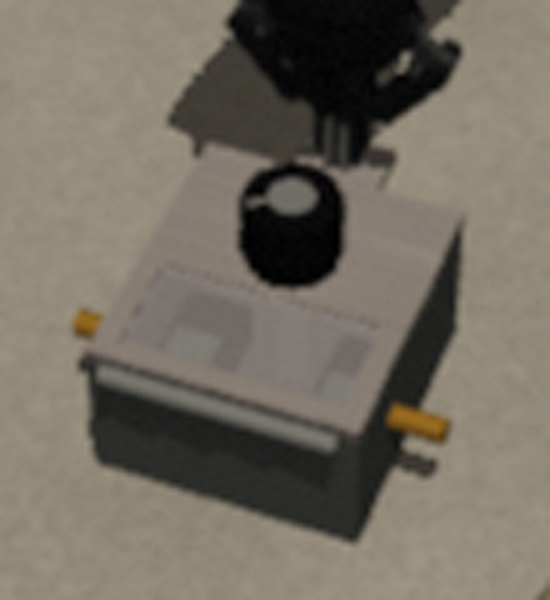

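Emit:
{"name": "move_arm", "arguments": {
  "increments": [0,0,0,0.04,0,0,0,0,0,0,0.04,0,0,0]
}}

```text
clock: 11.1
tool_pos: [0.5295, -0.0159, 0.0929]
eef_rot: [[-0.024, 1.0, 0.001], [1.0, 0.024, -0.0], [-0.0, 0.001, -1.0]]
ft_force: [-5.8, 0.7, 16.3]
finger_gap: 0.0
```

Emit:
{"name": "move_arm", "arguments": {
  "increments": [0,0,0,0.03,0,0,0,0,0,0,0.0,0,0,0]
}}

```text
clock: 11.35
tool_pos: [0.5294, -0.0159, 0.0929]
eef_rot: [[-0.024, 1.0, 0.001], [1.0, 0.024, -0.0], [-0.0, 0.001, -1.0]]
ft_force: [-5.6, 1.0, 17.2]
finger_gap: 0.0
```

The stop is firm at z=0.0929 with 17 N, so the lid is shut. I lift off, then measure the nut.

Emit:
{"name": "move_arm", "arguments": {
  "increments": [0,0,0,-0.3,0,0,0,0,0,0,-0.8,0,0,0,0.5,0,-0.3,-1,0,0,0,1,0,-0.8,-1,0,0,0,1,0,-1,0,0,0,0,1,0,-1,0,0,0,0]
}}

```text
clock: 12.1
tool_pos: [0.4358, -0.0182, 0.185]
eef_rot: [[-0.024, 1.0, 0.001], [1.0, 0.024, -0.0], [-0.0, 0.001, -1.0]]
ft_force: [-0.2, 0.1, -0.2]
finger_gap: 0.843
```

```bash
python3 - <<'E'
from h import *
for n in("scene","top"):
    f=env.grab_frame(n); cv2.imwrite(f"pics/{n}4_raw.png",f[:,:,::-1]); cv2.imwrite(f"pics/{n}4.png",cv2.resize(f[140:260,190:300,::-1],None,fx=5,fy=5,interpolation=cv2.INTER_CUBIC))
E
```

```text
(no output)
```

View pics/scene4.png

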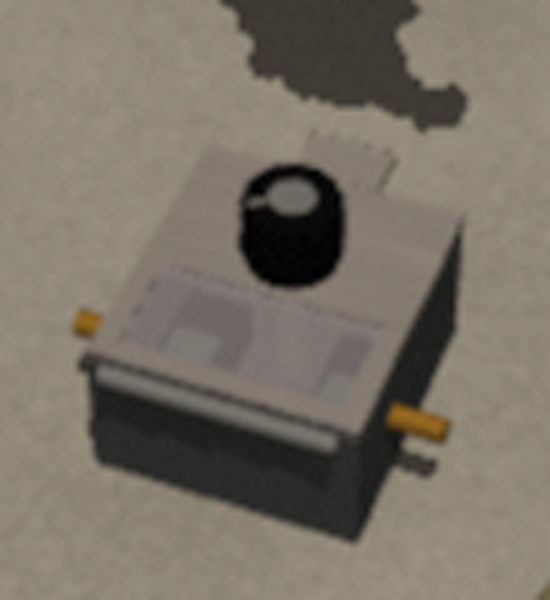

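View pics/top4.png

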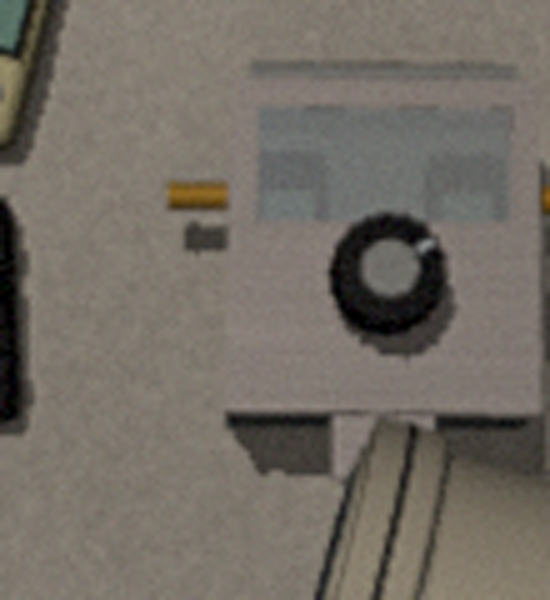

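```bash
python3 - <<'E'
from h import *
f=lambda p:(p[0]/5+190-.4,p[1]/5+140-.4)
X,e=tri(f((294,196)),f((391,268))); print(X,e, ray("top",f((391,268)),.137),ray("scene",f((294,196)),.137),ray("top",f((427,245)),.137))
s=env.read_state();print(s['joint_positions'])
E
```

```text
[ 0.60514398 -0.01284957  0.13663907] [np.float64(0.5833497429215958), np.float64(0.7181516814371877)] [ 0.60558397 -0.01439768  0.137     ] [ 0.60517801 -0.011215    0.137     ] [ 0.61681829 -0.03063188  0.137     ]
[-1.34461146e+01  4.74766338e+00 -1.82738191e+01  6.69940331e+01
 -1.88791267e-03 -1.48246442e+01]
```

Emit:
{"name": "move_arm", "arguments": {
  "increments": [1,0,0.81,0,0,0,0,1,0,0.81,0,0,0,0,1,0,0.81,0,0,0,0,1,0,0.81,0,0,0,0,1,0,0.81,0,0,0,0,1,0,0.81,0,0,0,0,1,0,0.81,0,0,0,0,1,0,0,0,0,0,0]
}}

```text
clock: 13.2
tool_pos: [0.608, -0.014, 0.1836]
eef_rot: [[-0.024, 1.0, -0.0], [1.0, 0.024, 0.0], [0.0, -0.0, -1.0]]
ft_force: [-0.4, -0.8, -0.6]
finger_gap: 0.998
```

Emit:
{"name": "move_arm", "arguments": {
  "increments": [1,0,0,0,0,0,-1,1,0,0,0.3,0,0,-1,1,0,0,0.3,0,0,-1,1,0,0,0.3,0,0,-1,1,0,0,0.3,0,0,-1,1,0,0,0.3,0,0,-1,1,0,0,0.3,0,0,-1,1,0,0,0.3,0,0,-1,1,0,0,0.3,0,0,-1,1,0,0,0.3,0,0,-1]
}}

```text
clock: 14.45
tool_pos: [0.606, -0.014, 0.1033]
eef_rot: [[-0.879, 0.476, -0.0], [0.476, 0.879, 0.0], [0.0, -0.0, -1.0]]
ft_force: [-0.6, -0.5, -0.0]
finger_gap: 0.998
```

```bash
python3 - <<'E'
from h import *
f=env.grab_frame("scene"); cv2.imwrite(f"pics/s5.png",cv2.resize(f[120:240,190:300,::-1],None,fx=5,fy=5,interpolation=cv2.INTER_CUBIC))
s=env.read_state();print(s)
E
```

```text
{'clock': 14.5, 'joint_positions': array([-9.24592140e+00,  2.38341330e+01, -4.59099227e+00,  6.16765357e+01,
        6.38302451e-04, -7.11118871e+01]), 'qvel': array([-6.37173491e-02, -1.12504754e-01,  8.03623493e-01,  1.76023564e+00,
       -6.38340884e-03,  9.54884273e+00]), 'joint_efforts': array([ 1.20275407e-01, -6.95946980e+01,  3.51007748e+01,  1.55196176e-01,
        5.37095068e-03,  9.28770024e-01]), 'tool_pos': array([ 0.60553564, -0.01386972,  0.10208209]), 'eef_rot': array([[-8.81845448e-01,  4.71535307e-01, -1.74947491e-03],
       [ 4.71535551e-01,  8.81847003e-01,  2.96079368e-04],
       [ 1.68238108e-03, -5.63843374e-04, -9.99998426e-01]]), 'ft_force': array([-0.36490963, -0.9594689 , -0.06149187]), 'ft_torque': array([ 0.0232344 ,  0.03912947, -0.00735439]), 'finger_gap': 1.0021116531757677}
```

View pics/s5.png

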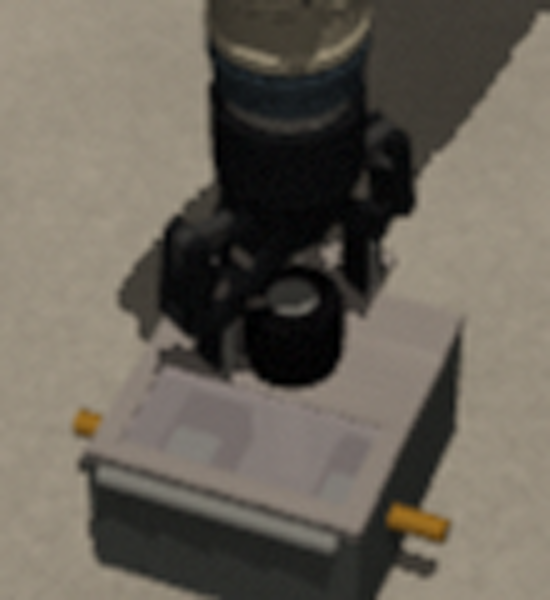

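The nut is at (293,325), between the open fingers at about (205,310) and (370,240). Closing.

Emit:
{"name": "move_arm", "arguments": {
  "increments": [0.5,0,0,0,0,0,0,0,0,0,0,0,0,0,0,0,0,0,0,0,0,0,0,0,0,0,0,0,0,0,0,0,0,0,0]
}}

```text
clock: 15.12
tool_pos: [0.6059, -0.0137, 0.1045]
eef_rot: [[-0.877, 0.48, -0.0], [0.48, 0.877, 0.0], [0.0, 0.0, -1.0]]
ft_force: [-4.9, 1.2, 6.7]
finger_gap: 0.594
```

```bash
python3 - <<'E'
from h import *
s=env.read_state();print(s)
E
```

```text
{'clock': 15.125, 'joint_positions': array([-9.23311229e+00,  2.37129918e+01, -4.41221088e+00,  6.18808746e+01,
        2.07062658e-02, -7.05439219e+01]), 'qvel': array([ 0.06004437,  0.00150311, -0.12043018, -0.01231514,  0.04088834,
        0.03518898]), 'joint_efforts': array([ -0.95159266, -61.31473303,  32.3788476 ,  -1.92243911,
        -0.27607676,  -0.07001617]), 'tool_pos': array([ 0.60593334, -0.01369392,  0.10448934]), 'eef_rot': array([[-8.77236734e-01,  4.80058028e-01, -4.67079711e-05],
       [ 4.80057980e-01,  8.77236682e-01,  3.73729022e-04],
       [ 2.20385563e-04,  3.05426292e-04, -9.99999929e-01]]), 'ft_force': array([-4.88819422,  1.23261167,  6.67238483]), 'ft_torque': array([ 0.35633905,  0.91967259, -0.09363721]), 'finger_gap': 0.5942131631595174}
```

Emit:
{"name": "move_arm", "arguments": {
  "increments": [0,0,0,-0.06,0,0,0.5,0,0,0,0,0,0,1,0,0,0,0,0,0,1,0,0,0,0,0,0,1,0,0,0,0,0,0,0.5]
}}

```text
clock: 15.75
tool_pos: [0.6056, -0.0135, 0.105]
eef_rot: [[-0.604, 0.797, -0.002], [0.797, 0.604, 0.001], [0.002, -0.001, -1.0]]
ft_force: [-2.3, 2.9, -3.4]
finger_gap: 0.591
```

```bash
cat > r.py <<'E'
from h import *
s=env.read_state();R=s['eef_rot'];print(s['clock'],'j6',s['joint_positions'][5].round(2),'eff6',s['joint_efforts'][5].round(3),'qvel6',s['qvel'][5].round(1),'ang',np.degrees(np.arctan2(R[1,0],R[0,0])).round(2),'F',s['ft_force'].round(2),'T',s['ft_torque'].round(3),s['finger_gap'].round(3),s['tool_pos'].round(4))
E
python3 r.py
```

```text
Traceback (most recent call last):
  File "r.py", line 2, in <module>
    s=env.read_state();R=s['eef_rot'];print(s['clock'],'j6',s['joint_positions'][5].round(2),'eff6',s['joint_efforts'][5].round(3),'qvel6',s['qvel'][5].round(1),'ang',np.degrees(np.arctan2(R[1,0],R[0,0])).round(2),'F',s['ft_force'].round(2),'T',s['ft_torque'].round(3),s['finger_gap'].round(3),s['tool_pos'].round(4))
                                                                                                                                                                                                                                                                             ^^^^^^^^^^^^^^^^^^^^^
AttributeError: 'float' object has no attribute 'round'
```

```bash
sed -i "s/s\['finger_gap'\].round(3)/round(s['finger_gap'],3)/" r.py; python3 r.py
```

```text
15.75 j6 -46.42 eff6 -0.261 qvel6 22.6 ang 127.19 F [-2.26  2.9  -3.35] T [0.383 0.364 0.092] 0.591 [ 0.6056 -0.0135  0.105 ]
```

Emit:
{"name": "move_arm", "arguments": {
  "increments": [0,0,0,0.02,0,0,0.5,0,0,0,0,0,0,0.5,0,0,0,0,0,0,0.5,0,0,0,0,0,0,0.5,0,0,0,0,0,0,0.5,0,0,0,0,0,0,0.5]
}}

```text
clock: 16.5
tool_pos: [0.6055, -0.0133, 0.1048]
eef_rot: [[-0.33, 0.944, -0.002], [0.944, 0.33, 0.001], [0.002, -0.001, -1.0]]
ft_force: [-4.9, 3.0, 0.5]
finger_gap: 0.593
```

```bash
python3 r.py
```

```text
16.5 j6 -28.46 eff6 -0.604 qvel6 23.9 ang 109.25 F [-4.94  3.04  0.51] T [0.602 0.82  0.082] 0.593 [ 0.6055 -0.0133  0.1048]
```

Emit:
{"name": "move_arm", "arguments": {
  "increments": [0,0,0,0,0,0,0.5,0,0,0,0,0,0,0.5,0,0,0,0,0,0,0.5]
}}

```text
clock: 16.88
tool_pos: [0.6055, -0.0132, 0.1048]
eef_rot: [[-0.178, 0.984, -0.002], [0.984, 0.178, 0.001], [0.002, -0.001, -1.0]]
ft_force: [-4.4, 4.3, 1.3]
finger_gap: 0.591
```

```bash
python3 r.py
```

```text
16.875 j6 -19.46 eff6 -0.604 qvel6 23.8 ang 100.25 F [-4.36  4.26  1.3 ] T [0.749 0.819 0.123] 0.591 [ 0.6055 -0.0132  0.1048]
```

Emit:
{"name": "move_arm", "arguments": {
  "increments": [0,0,0,0,0,0,0.5,0,0,0,0,0,0,0.5,0,0,0,0,0,0,0.5]
}}

```text
clock: 17.25
tool_pos: [0.6055, -0.013, 0.1048]
eef_rot: [[-0.022, 1.0, -0.002], [1.0, 0.022, 0.002], [0.002, -0.002, -1.0]]
ft_force: [-4.6, 4.0, 0.9]
finger_gap: 0.591
```

```bash
python3 r.py
```

```text
17.25 j6 -10.47 eff6 -0.401 qvel6 23.7 ang 91.26 F [-4.64  4.04  0.95] T [0.805 0.88  0.306] 0.591 [ 0.6055 -0.013   0.1048]
```

Emit:
{"name": "move_arm", "arguments": {
  "increments": [0,0,0,0,0,0,0.5]
}}

```text
clock: 17.38
tool_pos: [0.6054, -0.013, 0.1048]
eef_rot: [[0.03, 1.0, -0.002], [1.0, -0.03, 0.002], [0.002, -0.002, -1.0]]
ft_force: [-4.6, 4.5, 1.3]
finger_gap: 0.594
```

```bash
python3 r.py
```

```text
17.375 j6 -7.48 eff6 -0.326 qvel6 23.9 ang 88.27 F [-4.55  4.54  1.34] T [0.865 0.913 0.337] 0.594 [ 0.6054 -0.013   0.1048]
```

Emit:
{"name": "move_arm", "arguments": {
  "increments": [0,0,0,0,0,0,0.5]
}}

```text
clock: 17.5
tool_pos: [0.6054, -0.013, 0.1048]
eef_rot: [[0.082, 0.997, -0.002], [0.997, -0.082, 0.002], [0.002, -0.002, -1.0]]
ft_force: [-4.1, 4.2, 0.6]
finger_gap: 0.592
```

```bash
python3 r.py
```

```text
17.5 j6 -4.49 eff6 -0.245 qvel6 23.9 ang 85.29 F [-4.11  4.22  0.61] T [0.891 0.915 0.457] 0.592 [ 0.6054 -0.013   0.1048]
```

Emit:
{"name": "move_arm", "arguments": {
  "increments": [0,0,0,0,0,0,0.5]
}}

```text
clock: 17.62
tool_pos: [0.6054, -0.0129, 0.1048]
eef_rot: [[0.134, 0.991, -0.002], [0.991, -0.134, 0.002], [0.001, -0.002, -1.0]]
ft_force: [-4.2, 4.7, 1.1]
finger_gap: 0.593
```

```bash
python3 r.py
```

```text
17.625 j6 -1.49 eff6 -0.164 qvel6 23.7 ang 82.29 F [-4.21  4.68  1.1 ] T [0.93  0.861 0.555] 0.593 [ 0.6054 -0.0129  0.1048]
```

Emit:
{"name": "move_arm", "arguments": {
  "increments": [0,0,0,0,0,0,0.15,0,0,0,0,0,0,0]
}}

```text
clock: 17.88
tool_pos: [0.6054, -0.0129, 0.1048]
eef_rot: [[0.148, 0.989, -0.002], [0.989, -0.148, 0.002], [0.001, -0.002, -1.0]]
ft_force: [-4.3, 4.7, 1.4]
finger_gap: 0.593
```

```bash
python3 r.py
```

```text
17.875 j6 -0.67 eff6 0.454 qvel6 -0.2 ang 81.47 F [-4.28  4.68  1.39] T [0.911 0.887 0.417] 0.593 [ 0.6054 -0.0129  0.1048]
```

At standstill it reads 0.42 N m, against 0.55 while turning, which is what friction should give. Letting go and lifting.

Emit:
{"name": "move_arm", "arguments": {
  "increments": [0.7,0,0,0,0,0,0,1,0,0,0,0,0,0,1,0,0,0,0,0,0,1,0,0,0,0,0,0,1,0,0,-0.3,0,0,0,1,0,0,-1,0,0,0,1,0,0,-1,0,0,0,1,0,0,-1,0,0,0]
}}

```text
clock: 18.88
tool_pos: [0.6065, -0.0141, 0.2054]
eef_rot: [[0.148, 0.989, 0.001], [0.989, -0.148, -0.0], [-0.0, 0.001, -1.0]]
ft_force: [0.2, 0.2, -0.3]
finger_gap: 1.003
```

```bash
python3 r.py
```

```text
18.875 j6 -0.73 eff6 0.0 qvel6 -0.1 ang 81.48 F [ 0.23  0.24 -0.34] T [-0.067 -0.015 -0.027] 1.003 [ 0.6065 -0.0141  0.2054]
```

Backing off to see the result.

Emit:
{"name": "move_arm", "arguments": {
  "increments": [1,0,-0.9,0,0,0,0,1,0,-0.9,0,0,0,0,1,0,-0.9,0,0,0,0,1,0,-0.9,0,0,0,0,1,0,-0.9,0,0,0,0,1,0,-0.9,0,0,0,0,1,0,0,0,0,0,0]
}}

```text
clock: 19.75
tool_pos: [0.4451, 0.0102, 0.2048]
eef_rot: [[0.148, 0.989, 0.001], [0.989, -0.148, -0.0], [-0.0, 0.001, -1.0]]
ft_force: [-0.8, -0.5, 1.0]
finger_gap: 1.003
```

```bash
python3 - <<'E'
from h import *
I=[]
for n in("scene","top"):
    f=env.grab_frame(n); I.append(cv2.resize(f[120:270,190:300,::-1],None,fx=3.6,fy=3.6,interpolation=cv2.INTER_CUBIC))
    if n=="top":
        cv2.imwrite("pics/top6_raw.png",f[:,:,::-1])
        d=cv2.absdiff(f[:,:,::-1],cv2.imread("pics/top0_raw.png")).max(2)
        print("diff dark/pale/cyl", d[120:228,160:210].mean(), d[120:180,325:375].mean(), "bench",d[250:300,50:100].mean())
cv2.imwrite("pics/fin.png",np.hstack(I))
E
```

```text
diff dark/pale/cyl 5.114074074074074 4.833666666666667 bench 4.34
```

View pics/fin.png

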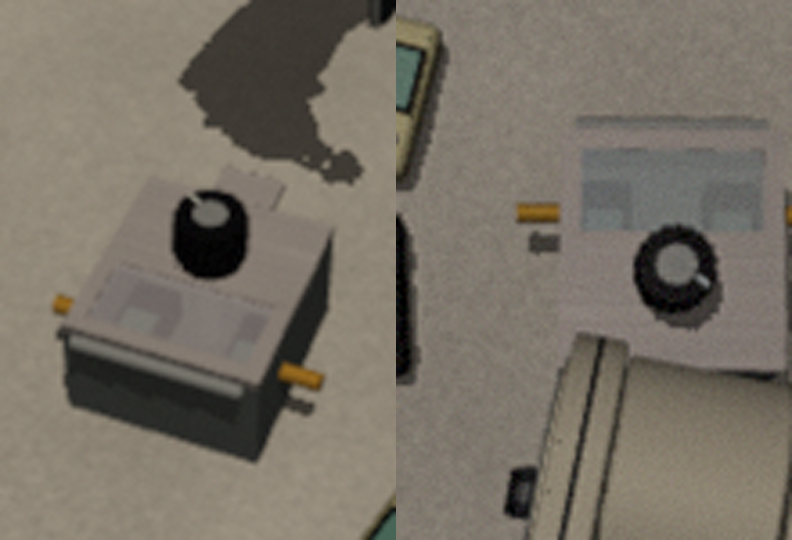

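The lid lies flat. The nut's mark went from about -57° to -126°, or 70°, matching the gripper's 70°, so it didn't slip or spin back. The bystanders' pixels are unchanged.

```bash
python3 -c "
from workcell import env
print(env.job_done())"
```

```text
the job is handed in; nothing more can be done
None
```

The lid is shut and the nut is snug. I handed the job in at about 20 s of the 67 s allowed.

- **Lid:** I pressed it down by its tab along its arc at about 24 mm/s, slowing to about 12 mm/s and less at the end. It met a firm stop at z = 93 mm with 17 N. The force stayed under 2 N at each reading on the way down, below the stated 3 to 6 N. The pictures nevertheless show the lid following the fingers and ending flat.
- **Nut:** I turned it about 70° clockwise in one grip. The seal bit at about 56°, and the torque rose to 0.555 N m from the wrist sensor, or about 0.52 N m estimated from the last joint's effort. I then went 0.9° further and stopped, where it read 0.42 N m at a standstill. The nut's white mark also turned about 70°, so it neither slipped nor visibly spun back when released. The ring squeeze is only inferred from the torque, at about 0.4 mm while turning.
- **Surroundings:** In the top view, the areas around the meters and the cylinder match the starting picture to within noise. The gripper is open and clear of everything.

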